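# Open the couscous steamer and park lid and spoon in the rest

## Robot

A 7-joint arm with a two-finger parallel gripper is mounted at the origin on the work surface. World frame = base frame: x ahead of the robot, y to its left, z up, the work surface at z = 0. Lengths are in m, angles in rad, forces in N, time in s.
With the tool pointing down it reaches from about 0.35 to 0.9 m from the base axis. Payload 8.1 kg.
Tool frame: the origin (TCP) lies midway between the tips of the shut fingers; the grasp point (between the pads) lies 19 mm behind it; z points along the fingers, y is the line along which they close (so a half turn about z gives the same grasp; the last joint's range is limited). The gripper opens to 92 mm and grips with 3 to 60 N. Pads are 19 mm wide; open, the fingers measure 130 mm over their backs; the gripper's body (75 mm by 190 mm) begins 47 mm behind the grasp point.
Start: joints at [-1.352, 0.434, 0.025, 1.573, -0.012, 1.134, -0.075], TCP at [0.198, 0.593, 0.227] pointing down, gripper open.
Joint ranges: [-2.62, 2.62], [-0.44, 2.09], [-1.27, 1.32], [0.08, 2.57], [-1.32, 4.46], [0.12, 2], [-2.74, 2.74]. Speed limits (rad/s): [2.22, 2.22, 3.01, 3.01, 3.14, 3.14, 3.14].

## Interface

Orientations are given as a rotation vector (axis times angle).
In Python, from cell import arm gives the robot as it stands.
- The arm moves only by the tool send_rows, never from a script. Its argument "increments" is a list of rows, each a list of 3 entries, a list of its own where there are three numbers: the finger opening in cm, from 0 to 9.18, then the shift along the tool's x, y, z in cm, then the turn, a rotation vector about the tool's x, y, z in rad. A call has 1 to 5 rows; each row shifts and turns the commanded pose from where the row before left it, along the tool's axes as they then stand; what a row does not reach is not made up. A row lasts 1/10 s, in which the tool goes at most 50 mm and 8.59 degrees, less where a joint would pass 70% of its speed; a pose out of reach is approached as far as the arm can. A call is refused whole if a number of a shift passes 5 or a number of a turn 0.15, either way. A call with a gripper value outside its range is refused whole. The fingers move at their own pace and stop on an object; "force" is the grip in N (left out, the last holds). Time passes only in rows, so rows that do not move let the fingers close. It gives the time, the measured TCP pose, the force, the opening and the grip force at its end, in the units of the state.
- arm.observe(): the state, without advancing time (a new reading comes with each control period).
- arm.get_image(name): name is "scene" or "top" or "wrist"; returns the picture (480x640x3 uint8, red, green, blue); there is no depth.
- arm.camera_params(name): a dict with "camera_matrix" (3x3 intrinsics, pixels), "R" (3x3) and "t" (3): a world point X has camera coordinates R X + t. Camera axes: x right, y down, z forward; pixel columns grow to the right and rows downward; lengths in m; the calibration is good to about 2 mm. A picture is of the moment at which its call begins: read the wrist's pose just before it. camera_params takes no time and is no camera call; for the wrist camera it gives the pose at the moment of the call.
- arm.sign_off(): hands the job in; it is judged then, once.
The state is a dict: "clock": time; "joints": joint angles; "dq": joint speeds; "joint_efforts": joint torques, N m; "position": TCP position; "ee_rot": TCP orientation; "force": force on the tool from outside, world axes, zero at the start; "ft_torque": the same for the moment, N m; "width": opening from 0.0 (shut) to 1.0 (fully open); "gripper_force": force on a finger pad.
Only numpy, scipy, OpenCV 4.12 (cv2) and the standard library are available. Lean on these libraries where they do the work, as an engineer would, in place of code of your own. Each camera call takes 0.05 s, during which the arm holds its last target. There are 200 camera calls.

## Task

Open the couscous steamer, ready to be filled: lift its lid off by the black knob, keep it level, and set it down gently, knob up, flat in the wide bay of the white stoneware rest. Pick the slotted spoon up off the tiles too and lay it flat, bowl up, in the long narrow bay of the same rest, whichever way round. Drop neither of them, and leave the steamer, the spice jars, the mug and the rolling pin where they stand.

Things in the scene. Friction and masses are not known exactly. Their poses are not given: they have to be found in the camera images.
- steamer: Aluminium couscous steamer, loose, 2.2 kg: bellied pot (172 mm across) with a perforated basket (152 mm outside, wall 3 mm) on top, rim 140 mm above the counter. Two pairs of thin loop handles, one above the other, reach to 110 mm from the axis along its y axis (54 and 120 mm high). Origin: centre of its underside, z up.
- steamer_rim (a point): Centre of the steamer's open rim, 140 mm above its underside.
- lid: Loose aluminium lid, 0.3 kg, 160 mm across the brim, 72 mm high. Origin: centre of its underside, z up. A flange 138 mm across, 10 mm deep, sits inside the steamer's rim (about 3 mm play all round) and is what it stands on when set down; above it the 3 mm brim, a shallow dome (crown 34 mm above the origin), stem and black knob. On the steamer its origin is 130 mm above the counter.
- lid_knob (a point): Centre of the lid's black plastic knob, on the lid's axis, 59 mm above the lid's underside and 25 mm above the crown of the dome. The knob is 36 mm across and 26 mm tall (46 to 72 mm above the underside).
- tray: White stoneware lid-and-spoon rest, blue rim line, loose, 1.3 kg, 225 mm (its x) by 283 mm (its y), 20 mm high. Origin: centre of its underside, z up. Floor 6 mm thick; walls 5 mm thick, 14 mm high above the floor; a 5 mm divider 12 mm high, along x, separates the wide lid bay (at -y) from the narrow spoon bay (at +y).
- lid_bay (a point): Centre of the floor of the wide bay: 215 mm along the tray's x, 200 mm along its y; on top of the floor (6 mm above the counter), 36.5 mm from the tray's centre towards -y. Axes as the tray.
- spoon_bay (a point): Centre of the floor of the narrow bay: 215 mm along the tray's x, 68 mm along its y; on top of the floor (6 mm above the counter), 102.5 mm from the tray's centre towards +y. Axes as the tray.
- spoon: Steel slotted spoon, loose, 0.09 kg, 180 mm long, lying bowl up on the tiles. Origin: middle of its length, on its underside; x runs from handle to bowl, z up. Round bowl (50 mm across, 13 mm high) centred 65 mm ahead of the origin; straight handle, 14 mm wide, 9 mm thick, back to a 22 mm round end at -90 mm; its top is 10 to 13 mm above the surface it lies on.
- spoon_grip (a point): Point inside the spoon's handle right above its origin (mid length), 8 mm above its underside; at the balance point: a good place to pinch the handle across its 14 mm width.
- mug: Empty white enamel mug, 82 mm across, 80 mm high, at the back of the counter. Origin: centre of its underside.
- rolling_pin_mid (a point): Middle of the short wooden rolling pin (208 mm long, 42 mm thick) that lies crosswise at the back of the counter.
- jar_1: Glass spice jar with red spice and a steel cap, 54 mm across, 102 mm high, standing on the wooden turntable (210 mm across, top 20 mm above the counter) at the back. Origin: centre of its underside.
- jar_2: Glass spice jar with yellow spice, same size, on the turntable.
- jar_3: Glass spice jar with brown spice, same size, on the turntable.
Things that resemble listed ones, but are neither listed nor needed, are in the scene too. What is shaped like the lid but blue is not meant. Several things look just like the spoon: the one meant starts farthest to the robot's left.

How it is judged:
On the way:
1. the lid hangs by its knob from the gripper, clear above the steamer's rim (z of lid in the frame of steamer_rim above 0.01 m and contact force between the fingers and lid above 0.5 N and distance between the grasp point and lid_knob below 0.045 m), for 0.2 s.
At the end, for the whole second after the job is handed in: Lid knob up on the wide bay's floor (within 30 mm along x, 25 mm along y of its centre) and spoon bowl up on the narrow bay's floor (within 30 mm along, 20 mm across, 0.25 rad); each within 5 mm of the floor, tilt under 0.1 rad, at rest; steamer and tray upright on the counter (x of lid in the frame of lid_bay between -0.03 and 0.03 m and y of lid in the frame of lid_bay between -0.025 and 0.025 m and z of lid in the frame of lid_bay below 0.005 m and angle between each of lid, spoon, steamer, tray's own z axis and vertical below 0.1 rad and linear speed of each of lid, spoon below 0.02 m/s and x of spoon in the frame of spoon_bay between -0.03 and 0.03 m and y of spoon in the frame of spoon_bay between -0.02 and 0.02 m and z of spoon in the frame of spoon_bay below 0.005 m and angle between the x axis of spoon and the x axis of tray, either way round below 0.25 rad and height (world z) of tray below 0.005 m); the robot touches nothing.
It fails at once if the lid is tipped by more than 0.4 rad (angle between lid's own z axis and vertical above 0.4 rad).
It fails at once if the lid is dropped: it moves faster than 0.6 m/s (a fall of about 20 mm) with no finger on it (linear speed of lid above 0.6 m/s and contact force between the fingers and lid below 0.05 N).
It fails at once if the spoon is dropped: it moves faster than 0.6 m/s (a fall of about 20 mm) with no finger on it (linear speed of spoon above 0.6 m/s and contact force between the fingers and spoon below 0.05 N).
It fails at once if the steamer is shoved more than 40 mm or tipped by more than 0.2 rad (distance of steamer from where it was at the start of the episode above 0.04 m or angle between steamer's own z axis and vertical above 0.2 rad).
It fails at once if a spice jar, the mug or the rolling pin is moved by more than 40 mm, or a jar or the mug knocked over (distance of any of jar_1, jar_2, jar_3, mug, rolling_pin_mid from where it was at the start of the episode above 0.04 m or angle between any of jar_1, jar_2, jar_3, mug's own z axis and vertical above 0.5 rad).
It also fails if it takes over 64 s, if anything falls off the work surface, if the arm or the gripper's body presses on something with over 40 N, if the wrist force passes 120 N, or if a joint passes its speed limit or range.

## Working session

There is one attempt and no reset: what is moved stays moved. The work goes in short steps, Python scripts to look and compute and a tool call to move; the robot and the scene stay as the last step left them, time stands still between calls to the robot, and variables do not carry over. Pictures are saved under pics/ and viewed, at most 10 in all, crops included, and the job is handed in when it is done.

Besides the shell and the picture viewer there is one more tool, called after "Request:" as name(argument=value, ...) on one line, values as JSON. send_rows: Moves the arm, as the interface text tells. Its arguments: {"type":"object","properties":{"increments":{"type":"array"},"force":{"type":"number"}},"required":["increments"]}

```bash
mkdir -p pics
cat > h.py <<'E'
import numpy as np, cv2
from cell import arm
def snap(n,f):
    im=arm.get_image(n); cv2.imwrite('pics/'+f,im[:,:,::-1]); return im
def ray(n,uv,z,p=None):
    p=p or arm.camera_params(n); K,R,t=map(np.array,(p['camera_matrix'],p['R'],p['t']))
    d=R.T@np.linalg.solve(K,[uv[0],uv[1],1]); c=-R.T@t
    return c+d*(z-c[2])/d[2]
def proj(n,X,p=None):
    p=p or arm.camera_params(n); K,R,t=map(np.array,(p['camera_matrix'],p['R'],p['t']))
    q=K@(R@np.array(X)+t); return q[:2]/q[2]
E
python3 - <<'E'
from h import *
snap('top','top0.png'); snap('scene','scene0.png')
o=arm.observe(); print({k:np.round(v,3) for k,v in o.items()})
for n in('top','scene'):
    p=arm.camera_params(n); print(n,p['camera_matrix'], -np.array(p['R']).T@p['t'])
E
```

```text
{'clock': np.float64(0.1), 'joints': array([-1.352,  0.435,  0.025,  1.574, -0.012,  1.134, -0.075]), 'dq': array([-0.001, -0.002,  0.001, -0.001,  0.001, -0.   , -0.001]), 'joint_efforts': array([ 4.0000e-03, -6.6913e+01,  9.8900e-01, -3.1514e+01, -6.0000e-02,
        3.8000e-02,  0.0000e+00]), 'position': array([0.198, 0.592, 0.226]), 'ee_rot': array([-5.030e-01, -3.101e+00,  2.000e-03]), 'force': array([-0.071, -0.348,  0.12 ]), 'ft_torque': array([0.011, 0.014, 0.023]), 'gripper_force': np.float64(0.0), 'width': np.float64(1.001)}
top [[596.58278622   0.         318.53674899]
 [  0.         596.58278622 240.57258953]
 [  0.           0.           1.        ]] [ 0.36164965 -0.04070545  1.53198207]
scene [[453.28801918   0.         316.67969853]
 [  0.         453.28801918 237.42296259]
 [  0.           0.           1.        ]] [1.36507935 0.44714865 0.92807492]
```

View pics/top0.png

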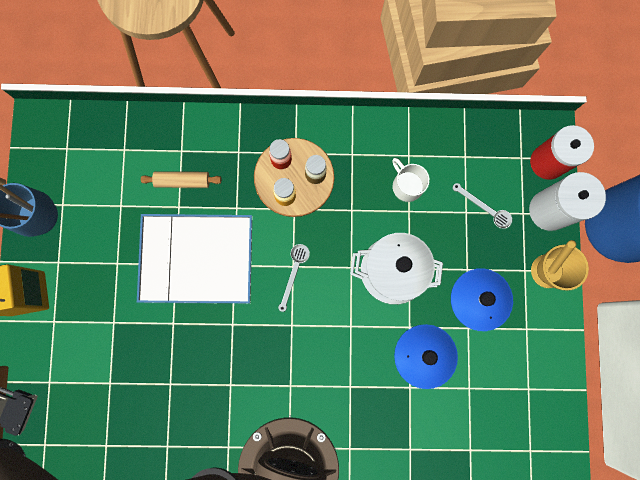

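View pics/scene0.png

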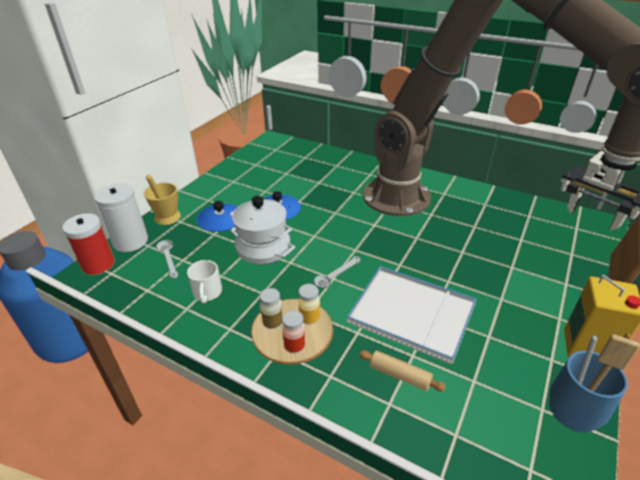

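Top view: the steamer's knob is at (404,264). The leftmost spoon has its bowl at (300,254) and its end at (282,308). The tray corners are about (140,215) to (252,302), with the narrow bay on the left (+y). The blue lids are distractors.

Run:
```python
from h import *
from scipy.spatial.transform import Rotation as Ro
im=cv2.imread('pics/top0.png'); f=im.astype(int)
def blob(m,seed):
    n,l,s,c=cv2.connectedComponentsWithStats(m.astype(np.uint8)); d=[np.hypot(*(c[i]-seed)) for i in range(1,n) if s[i,4]>60] or [0]
    ids=[i for i in range(1,n) if s[i,4]>60]; i=ids[int(np.argmin(d))]; return l==i,c[i],s[i]
# knob
m=(f.max(2)<60); m[:, :390]=0; m[:,:]&=True
b,c,s=blob(m,(404,264)); print('knob',c,s,ray('top',c,.195)[:2])
# tray: not green
g=f[:,:,1]-f[:,:,2]
m=(g<25); m[:, :125]=0; m[:205]=0; m[315:]=0; m[:,262:]=0
b,c,s=blob(m,(195,258)); k=cv2.findContours(b.astype(np.uint8),0,2)[0]; k=max(k,key=cv2.contourArea)
r=cv2.minAreaRect(k); print('tray',r,s)
P=np.array([ray('top',q,.02)[:2] for q in cv2.boxPoints(r)]); print(P.round(4),P.mean(0),np.linalg.norm(np.diff(P,axis=0),axis=1))
# spoon
m=(g<25)&(f.min(2)>60); m[:236]=0; m[320:]=0; m[:,:272]=0; m[:,320:]=0
b,c,s=blob(m,(293,278)); ys,xs=np.nonzero(b); pts=np.array([ray('top',q,.008)[:2] for q in zip(xs,ys)])
(cx,cy),(w,h),a=cv2.minAreaRect(np.float32(pts*1000)); print('spoon',s,cx,cy,w,h,a)
u=np.linalg.svd(pts-pts.mean(0),full_matrices=False)[2][0]; print(u,np.degrees(np.arctan2(u[1],u[0])))
o=arm.observe(); print(Ro.from_rotvec(o['ee_rot']).as_matrix().round(3))
crop=np.hstack([cv2.resize(im[225:325,260:360],(400,400),interpolation=2),cv2.resize(im[215:315,350:450],(400,400),interpolation=2)])
cv2.imwrite('pics/crop.png',crop)
```

```text
knob [403.59375  264.015625] [396 257  16  15 192] [ 0.49181516 -0.25436372]
tray ((193.97421264648438, 258.417724609375), (108.8910903930664, 84.82233428955078), 1.0416266918182373) [ 139  216  111   85 9110]
[[0.4065 0.3844]
 [0.6225 0.3927]
 [0.6228 0.1146]
 [0.4062 0.1115]] [0.51449602 0.25080156] [0.21609442 0.27812067 0.2165687 ]
spoon [272 236  48  84 647] 473.3410949707031 5.8406219482421875 107.95500946044922 190.22740173339844 63.58049011230469
[-0.9695966   0.24470888] 165.8353698514789
[[-0.949  0.316 -0.   ]
 [ 0.316  0.949 -0.001]
 [-0.    -0.001 -1.   ]]
```

View pics/crop.png

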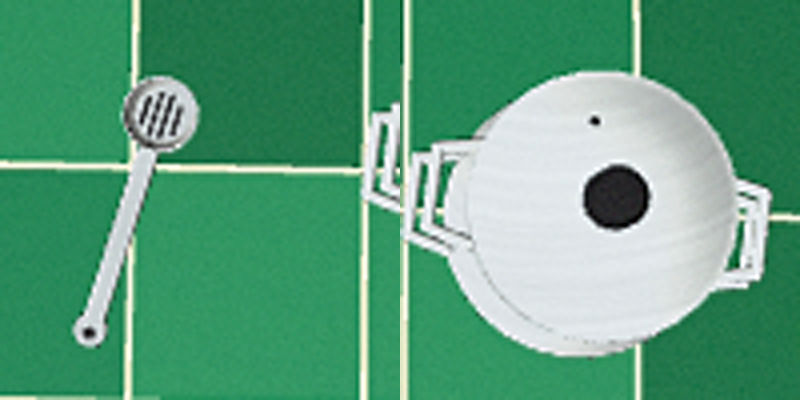

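The crop shows the spoon's bowl centre at (161,114) and its handle end at (89,331). The knob is at (617,197), with the steamer's handles to left and right.

```bash
cat >> h.py <<'E'
from scipy.spatial.transform import Rotation as Ro
def to(x,y,z,yaw_y=None):
    """shift in tool axes (cm) after turning; turn about tool axes so that tool z is down and tool y has yaw yaw_y (deg)"""
    o=arm.observe(); R0=Ro.from_rotvec(o['ee_rot']).as_matrix(); T=R0
    if yaw_y is not None:
        a=np.radians(yaw_y); ty=np.array([np.cos(a),np.sin(a),0]); tz=np.array([0,0,-1.]); T=np.c_[np.cross(ty,tz),ty,tz]
    w=Ro.from_matrix(R0.T@T).as_rotvec(); d=np.array([x,y,z])-o['position']
    print('t',o['clock'],'pos',np.round(o['position'],4),'yaw_y',np.degrees(np.arctan2(R0[1,1],R0[0,1])).round(2),'z',R0[:,2].round(3))
    print('turn',w.round(3),'shift after turn cm',(T.T@d*100).round(2),'shift before turn',(R0.T@d*100).round(2))
E
python3 - <<'E'
from h import *
im=cv2.imread('pics/top0.png'); f=im.astype(int)
off=lambda u,v:((u+.5)/4-.5+260,(v+.5)/4-.5+225)
b=ray('top',off(161,114),.011)[:2]; e=ray('top',off(89,331),.009)[:2]
u=b-e; o=b-u*65/144; print('spoon',b,e,np.linalg.norm(u),'origin',o,'heading',np.degrees(np.arctan2(u[1],u[0])))
# tray edges with blue rim: green-ness = G - B
m=((f[:,:,1]-f[:,:,0])<15); m[:, :125]=0; m[:205]=0; m[315:]=0; m[:,262:]=0
k=max(cv2.findContours(m.astype(np.uint8),0,1)[0],key=cv2.contourArea)[:,0]
x,y,w,h=cv2.boundingRect(k); print(x,y,w,h)
L=[]
for s,ax,lo,hi in ((k[abs(k[:,0]-x)<5],1,y+10,y+h-10),(k[abs(k[:,0]-x-w)<5],1,y+10,y+h-10),(k[abs(k[:,1]-y)<5],0,x+10,x+w-10),(k[abs(k[:,1]-y-h)<5],0,x+10,x+w-10)):
    s=s[(s[:,ax]>lo)&(s[:,ax]<hi)]; P=np.array([ray('top',q,.02)[:2] for q in s])
    l=cv2.fitLine(np.float32(P*1000),cv2.DIST_HUBER,0,.01,.01).ravel(); print('edge',l.round(3),np.degrees(np.arctan2(l[1],l[0])),len(s)); L.append(l)
to(*o,.2,71.6)
E
```

```text
spoon [ 0.5329405 -0.0172166] [0.39397538 0.02557839] 0.14540534785571885 origin [0.47021318 0.00210058] heading -17.11646939349683
136 214 116 90
edge [1.00000e+00 8.00000e-03 5.09567e+02 3.90853e+02] 0.43987116 69
edge [1.00000e+00 1.20000e-02 5.00263e+02 1.07815e+02] 0.68444353 69
edge [ 5.00000e-03 -1.00000e+00  6.26723e+02  2.71695e+02] -89.73208 95
edge [ 1.70000e-02 -1.00000e+00  4.03234e+02  2.59549e+02] -89.02909 95
t 0.1 pos [0.1976 0.5925 0.226 ] yaw_y 71.56 z [-0.    -0.001 -1.   ]
turn [-0.001  0.    -0.001] shift after turn cm [-44.51 -47.41   2.6 ] shift before turn [-44.54 -47.38   2.68]
```

Request:
send_rows(increments=[[5, [-1.5, -1.6, 0], [0, 0, 0]], [5, [-3.3, -3.5, 0], [0, 0, 0]], [5, [-3.3, -3.5, 0], [0, 0, 0]], [5, [-3.3, -3.5, 0], [0, 0, 0]], [5, [-3.3, -3.5, 0], [0, 0, 0]]], force=15)

```text
clock: 0.6
position: [0.2882, 0.3964, 0.2264]
ee_rot: [-0.503, -3.101, 0.001]
force: [1.3, 0.4, 0.3]
width: 0.612
gripper_force: 0.0
```

Request:
send_rows(increments=[[5, [-3.3, -3.5, 0], [0, 0, 0]], [5, [-3.3, -3.5, 0], [0, 0, 0]], [5, [-3.3, -3.5, 0], [0, 0, 0]], [5, [-3.3, -3.5, 0], [0, 0, 0]], [5, [-3.3, -3.5, 0], [0, 0, 0]]])

```text
clock: 1.1
position: [0.3892, 0.1783, 0.2267]
ee_rot: [-0.503, -3.101, -0.0]
force: [1.1, 0.9, 0.0]
width: 0.547
gripper_force: 0.0
```

Request:
send_rows(increments=[[5, [-3.3, -3.5, 0], [0, 0, 0]], [5, [-3.3, -3.5, 0], [0, 0, 0]], [5, [-3.3, -3.5, 0], [0, 0, 0]], [5, [-2, -2, 0], [0, 0, 0]], [5, [0, 0, 0], [0, 0, 0]]])

```text
clock: 1.6
position: [0.4634, 0.0197, 0.2267]
ee_rot: [0.514, 3.098, -0.002]
force: [-0.4, 0.2, -0.3]
width: 0.547
gripper_force: 0.0
```

Run:
```python
from h import *
to(.4702,.0021,.2,72.9)
p=arm.camera_params('wrist'); im=snap('wrist','w0.png')
b=(.5329,-.0172,.011);e=(.394,.0256,.009);g=(.4702,.0021,.012)
print([proj('wrist',q,p).round(1) for q in (b,e,g)])
```

```text
t 1.6 pos [0.4634 0.0197 0.2267] yaw_y 71.18 z [ 0.001 -0.002 -1.   ]
turn [-0.001  0.001 -0.03 ] shift after turn cm [-1.17 -1.48  2.67] shift before turn [-1.21 -1.44  2.68]
[array([309.8, 278.1]), array([304.6, 150.3]), array([307.5, 224.3])]
```

View pics/w0.png

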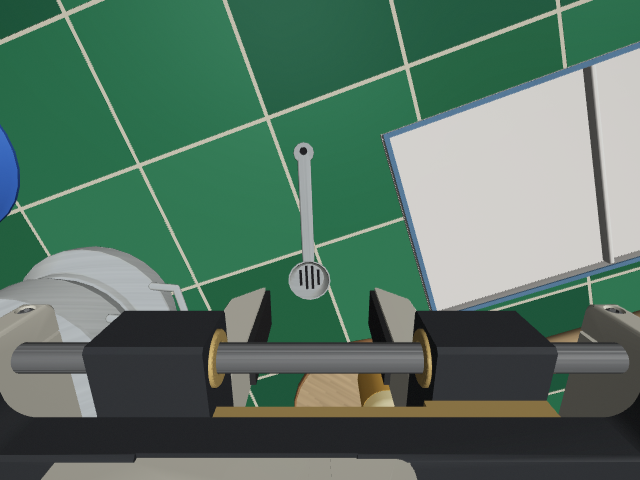

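Wrist view: spoon bowl at (309,280) and handle end at (304,151), which agrees with my projection to 2 px. I'll descend now.

Request:
send_rows(increments=[[5, [0, 0, 0], [0, 0, -0.03]], [5, [-1.2, -1.5, 3], [0, 0, 0]], [5, [0, 0, 4], [0, 0, 0]], [5, [0, 0, 4], [0, 0, 0]], [5, [0, 0, 4], [0, 0, 0]]])

```text
clock: 2.15
position: [0.4691, 0.0081, 0.0755]
ee_rot: [0.45, 3.109, 0.002]
force: [-0.6, 1.1, 0.8]
width: 0.546
gripper_force: 0.0
```

Request:
send_rows(increments=[[5, [0, 0, 2.5], [0, 0, 0]], [5, [0, 0, 1], [0, 0, 0]], [5, [0, 0, 0], [0, 0, 0]], [5, [0, 0, 0], [0, 0, 0]]])

```text
clock: 2.55
position: [0.47, 0.0068, 0.0426]
ee_rot: [0.455, 3.108, 0.001]
force: [-0.3, -0.3, -0.0]
width: 0.545
gripper_force: 0.0
```

Run:
```python
from h import *
to(.4702,.0021,.003,72.9)
```

```text
t 2.55 pos [0.47   0.0068 0.0426] yaw_y 73.35 z [ 0.001  0.001 -1.   ]
turn [0.001 0.001 0.008] shift after turn cm [-0.15 -0.45  3.96] shift before turn [-0.15 -0.45  3.96]
```

Request:
send_rows(increments=[[5, [-0.2, -0.4, 1.5], [0, 0, 0]], [5, [0, 0, 1.2], [0, 0, 0]], [5, [0, 0, 0.7], [0, 0, 0]], [5, [0, 0, 0.5], [0, 0, 0]], [5, [0, 0, 0], [0, 0, 0]]])

```text
clock: 3.05
position: [0.47, 0.0019, 0.0025]
ee_rot: [-0.457, -3.108, 0.0]
force: [0.1, -0.8, -0.5]
width: 0.543
gripper_force: 0.0
```

Run:
```python
from h import *
to(.4702,.0021,.003,72.9)
```

```text
t 3.05 pos [0.47   0.0019 0.0025] yaw_y 73.29 z [-0.001  0.    -1.   ]
turn [-0.    -0.001  0.007] shift after turn cm [-0.01  0.02 -0.05] shift before turn [-0.01  0.02 -0.05]
```

Well placed. Now close and lift slightly.

Request:
send_rows(increments=[[1, [0, 0, 0], [0, 0, 0]], [0.5, [0, 0, 0], [0, 0, 0]], [0.5, [0, 0, 0], [0, 0, 0]], [0.5, [0, 0, 0], [0, 0, 0]], [0.5, [0, 0, 0], [0, 0, 0]]], force=20)

```text
clock: 3.55
position: [0.4704, 0.0018, 0.0029]
ee_rot: [0.457, 3.108, 0.0]
force: [-0.0, -0.1, 0.3]
width: 0.157
gripper_force: 0.0
```

Request:
send_rows(increments=[[0.5, [0, 0, 0], [0, 0, 0]], [0.5, [0, 0, -1], [0, 0, 0]], [0.5, [0, 0, -2], [0, 0, 0]], [0.5, [0, 0, -2], [0, 0, 0]], [0.5, [0, 0, -2], [0, 0, 0]]])

```text
clock: 4.05
position: [0.47, 0.0017, 0.074]
ee_rot: [-0.457, -3.108, 0.0]
force: [0.4, 0.5, -0.5]
width: 0.145
gripper_force: 20.0
```

Request:
send_rows(increments=[[0.5, [0, 0, -2], [0, 0, -0.1]], [0.5, [0, 0, -1], [0, 0, -0.1]], [0.5, [0, 0, 0], [0, 0, -0.08]], [0.5, [0, 0, 0], [0, 0, 0]]])

```text
clock: 4.45
position: [0.4704, 0.0017, 0.1037]
ee_rot: [0.017, 3.14, 0.001]
force: [-0.6, -0.5, -0.2]
width: 0.151
gripper_force: 20.0
```

Run:
```python
from h import *
to(.514,.352,.10,90.6)
print(arm.observe()['gripper_force'],arm.observe()['width'])
snap('wrist','w1.png')
```

```text
t 4.45 pos [0.4704 0.0017 0.1037] yaw_y 89.38 z [ 0.001  0.    -1.   ]
turn [ 0.     0.001 -0.021] shift after turn cm [-4.73 34.98  0.37] shift before turn [-3.98 35.07  0.38]
19.99836355447769 0.15075282511690752
```

View pics/w1.png

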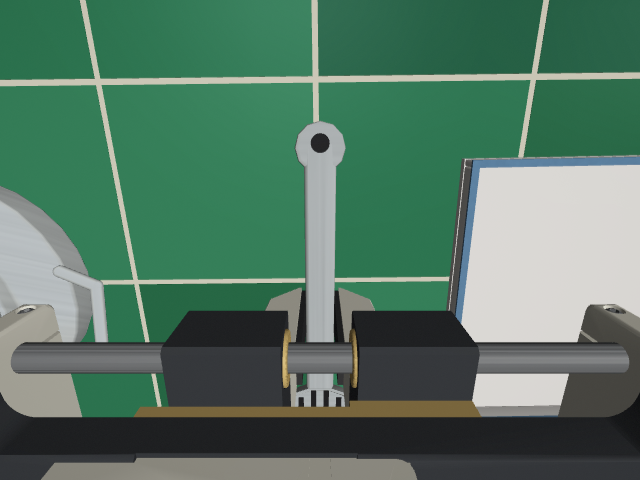

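The spoon is held straight and level, with the handle end at (320,143). Carrying it over the narrow bay.

Request:
send_rows(increments=[[0.5, [0, 0, 0], [0, 0, -0.02]], [0.5, [-0.3, 2, 0], [0, 0, 0]], [0.5, [-0.6, 4, 0], [0, 0, 0]], [0.5, [-0.6, 4, 0], [0, 0, 0]], [0.5, [-0.6, 4, 0], [0, 0, 0]]])

```text
clock: 5.0
position: [0.49, 0.1432, 0.1025]
ee_rot: [0.01, -3.141, 0.001]
force: [0.7, -1.4, -0.9]
width: 0.144
gripper_force: 20.0
```

Request:
send_rows(increments=[[0.5, [-0.6, 4, 0], [0, 0, 0]], [0.5, [-0.6, 4, 0], [0, 0, 0]], [0.5, [-0.6, 4, 0], [0, 0, 0]], [0.5, [-0.6, 4, 0], [0, 0, 0]], [0.5, [-0.2, 3, 0], [0, 0, 0]]])

```text
clock: 5.5
position: [0.5142, 0.335, 0.1022]
ee_rot: [0.014, -3.141, -0.0]
force: [-0.0, 0.4, -1.2]
width: 0.147
gripper_force: 20.0
```

Request:
send_rows(increments=[[0.5, [0, 1.9, 0], [0, 0, 0]], [0.5, [0, 0, 0], [0, 0, 0]], [0.5, [0, 0, 0], [0, 0, 0]]])

```text
clock: 5.8
position: [0.5142, 0.3499, 0.1023]
ee_rot: [0.012, -3.141, 0.003]
force: [0.9, -1.6, -0.5]
width: 0.148
gripper_force: 20.0
```

Run:
```python
from h import *
to(.514,.352,.011,90.6)
p=arm.camera_params('wrist')
c=np.array([.515,.2493,0]); M=Ro.from_euler('z',.6,degrees=True).as_matrix()
q=[c+M@np.array(v) for v in ((-.1125,.1415,.02),(-.1125,-.1415,.02),(-.1125,.071,.02),(-.1075,.0685,.018))]
im=snap('wrist','w2.png')
for a in q: cv2.circle(im,tuple(int(v) for v in proj('wrist',a,p)),4,(255,0,0),1)
cv2.imwrite('pics/w2b.png',im[:,:,::-1])
print([proj('wrist',a,p).round(1) for a in q])
```

```text
t 5.8 pos [0.5142 0.3499 0.1023] yaw_y 90.43 z [-0.001 -0.002 -1.   ]
turn [-0.002 -0.001 -0.003] shift after turn cm [0.02 0.21 9.13] shift before turn [0.01 0.22 9.13]
[array([384.4,  86.9]), array([-55.1,  88.3]), array([274.6,  87.2]), array([271.5,  96. ])]
```

View pics/w2b.png

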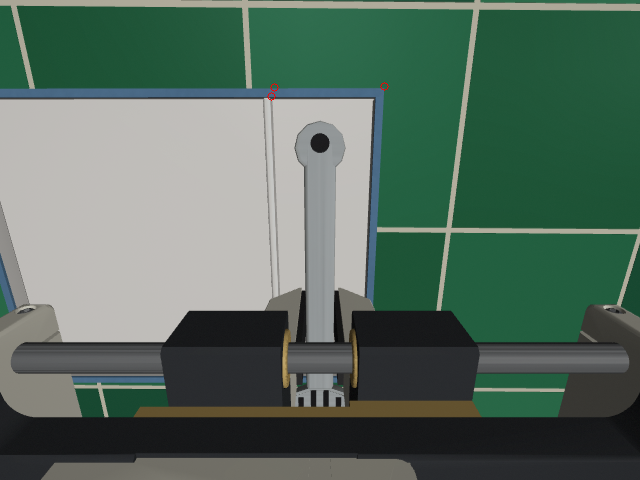

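Predicted tray corners agree with the picture (corner at (383,90), divider end at (269,98)) to about 2 mm. Lowering the spoon.

Request:
send_rows(increments=[[0.5, [0, 0.2, 2], [0, 0, 0]], [0.5, [0, 0, 2.5], [0, 0, 0]], [0.5, [0, 0, 2], [0, 0, 0]], [0.5, [0, 0, 1], [0, 0, 0]], [0.5, [0, 0, 0.7], [0, 0, 0]]])

```text
clock: 6.35
position: [0.5146, 0.3515, 0.0202]
ee_rot: [0.01, -3.141, 0.002]
force: [-0.2, 0.5, -0.9]
width: 0.15
gripper_force: 20.0
```

Request:
send_rows(increments=[[0.5, [0, 0, 0.5], [0, 0, 0]], [0.5, [0, 0, 0.3], [0, 0, 0]], [0.5, [0, 0, 0.2], [0, 0, 0]], [0.5, [0, 0, 0], [0, 0, 0]], [0.5, [0, 0, 0], [0, 0, 0]]])

```text
clock: 6.85
position: [0.5146, 0.3533, 0.0111]
ee_rot: [-0.013, 3.141, 0.001]
force: [0.2, 0.4, -1.2]
width: 0.15
gripper_force: 20.0
```

Request:
send_rows(increments=[[0.5, [0, 0, 0.1], [0, 0, 0]], [0.5, [0, 0, 0.1], [0, 0, 0]], [0.5, [0, 0, 0], [0, 0, 0]]])

```text
clock: 7.15
position: [0.5145, 0.3533, 0.0089]
ee_rot: [-0.013, 3.141, 0.0]
force: [-0.1, 0.5, 0.3]
width: 0.147
gripper_force: 20.0
```

Request:
send_rows(increments=[[1.5, [0, 0, 0.05], [0, 0, 0]], [1.8, [0, 0, 0], [0, 0, 0]], [2.1, [0, 0, 0], [0, 0, 0]], [2.1, [0, 0, 0], [0, 0, 0]], [2.1, [0, 0, 0], [0, 0, 0]]])

```text
clock: 7.65
position: [0.5144, 0.3531, 0.0082]
ee_rot: [0.013, -3.142, -0.0]
force: [-0.5, 0.5, -0.9]
width: 0.225
gripper_force: 0.0
```

Request:
send_rows(increments=[[2.1, [0, 0, -0.5], [0, 0, 0]], [2.1, [0, 0, -1], [0, 0, 0]], [2.1, [0, 0, -2], [0, 0, 0]], [2.1, [0, 0, -4], [0, 0, 0]], [2.1, [0, 0, -4], [0, 0, 0]]])

```text
clock: 8.15
position: [0.5141, 0.3527, 0.1249]
ee_rot: [0.012, -3.141, 0.001]
force: [-0.1, 0.7, 1.5]
width: 0.229
gripper_force: 0.0
```

Request:
send_rows(increments=[[6, [0, 0, -4], [0, 0, 0]], [6, [0, 0, -4], [0, 0, 0]], [6, [0, 0, -4], [0, 0, 0]], [6, [0, 0, -3], [0, 0, 0]], [6, [0, 0, 0], [0, 0, 0]]])

```text
clock: 8.65
position: [0.5163, 0.3541, 0.2793]
ee_rot: [-0.012, 3.135, 0.009]
force: [0.6, 0.6, -0.6]
width: 0.615
gripper_force: 0.0
```

Run:
```python
from h import *
im=snap('wrist','w3.png')
to(.4918,-.2544,.28,90)
```

```text
t 8.7 pos [0.5154 0.3536 0.2765] yaw_y 90.46 z [ 0.004  0.004 -1.   ]
turn [0.004 0.004 0.008] shift after turn cm [  2.36 -60.8   -0.35] shift before turn [  2.84 -60.78  -0.57]
```

View pics/w3.png

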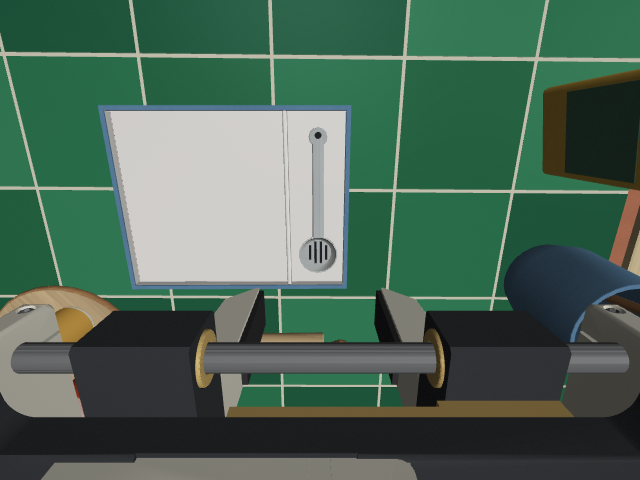

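The spoon lies flat in the narrow bay, bowl at (317,254) and end at (318,136). On to the knob.

Request:
send_rows(increments=[[7, [0.1, -2, 0], [0, 0, 0]], [7, [0.2, -4, 0], [0, 0, 0]], [7, [0.2, -4.6, 0], [0, 0, 0]], [7, [0.2, -4.6, 0], [0, 0, 0]], [7, [0.2, -4.6, 0], [0, 0, 0]]])

```text
clock: 9.2
position: [0.5059, 0.153, 0.2724]
ee_rot: [0.013, -3.14, 0.001]
force: [1.0, 0.3, -0.2]
width: 0.761
gripper_force: 0.0
```

Request:
send_rows(increments=[[7, [0.2, -4.6, 0], [0, 0, 0]], [7, [0.2, -4.6, 0], [0, 0, 0]], [7, [0.2, -4.6, 0], [0, 0, 0]], [7, [0.2, -4.6, 0], [0, 0, 0]], [7, [0.2, -4.6, 0], [0, 0, 0]]])

```text
clock: 9.7
position: [0.4977, -0.0767, 0.2727]
ee_rot: [0.013, -3.141, -0.001]
force: [0.8, -0.5, 0.4]
width: 0.763
gripper_force: 0.0
```

Request:
send_rows(increments=[[7, [0.2, -4.6, 0], [0, 0, 0]], [7, [0.2, -4.6, 0], [0, 0, 0]], [7, [0, -4.6, 0], [0, 0, 0]], [7, [0, -3, 0], [0, 0, 0]], [7, [0, 0, 0], [0, 0, 0]]])

```text
clock: 10.2
position: [0.4942, -0.248, 0.2726]
ee_rot: [0.001, -3.14, 0.003]
force: [1.2, -0.6, -0.3]
width: 0.766
gripper_force: 0.0
```

Run:
```python
from h import *
to(.4918,-.2544,.173,90)
p=arm.camera_params('wrist'); im=snap('wrist','w4.png')
print(proj('wrist',(.4918,-.2544,.202),p),proj('wrist',(.4918,-.2544,.189),p))
m=(im.max(2)<60)
n,l,s,c=cv2.connectedComponentsWithStats(m.astype(np.uint8))
for i in range(1,n):
    if s[i,4]>300: print(s[i],c[i].round(1))
```

```text
t 10.2 pos [ 0.4942 -0.248   0.2726] yaw_y 90.05 z [-0.002 -0.002 -1.   ]
turn [-0.002 -0.002  0.001] shift after turn cm [ 0.24 -0.64  9.96] shift before turn [ 0.23 -0.62  9.97]
[312.08983162 255.23628693] [312.48235126 249.48387352]
[  71  131   45   35 1287] [ 92.7 148. ]
[ 285  226   48   52 2010] [308.8 251.9]
[ 182  291  436  116 7572] [452.4 336.4]
[    0   301   640   179 33780] [280.7 421.1]
[ 415  462  225   18 2894] [550.  471.7]
```

View pics/w4.png

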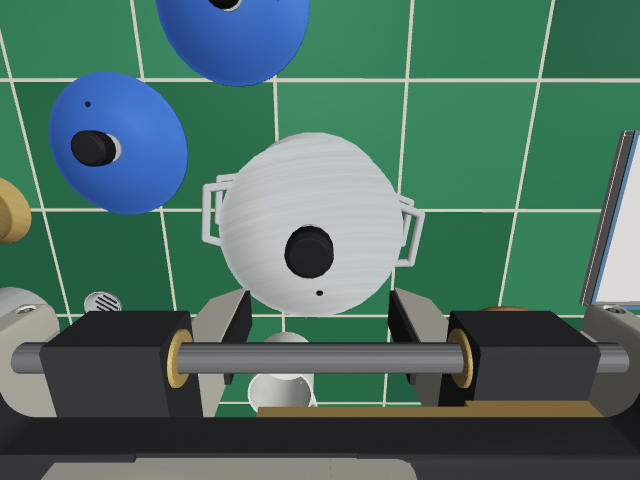

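Wrist view: knob at (309,252), about 2.5 mm further to −y than predicted. Descending onto it.

Request:
send_rows(increments=[[7, [0.2, -0.8, 2], [0, 0, 0]], [7, [0, 0, 3], [0, 0, 0]], [7, [0, 0, 2.5], [0, 0, 0]], [7, [0, 0, 1.5], [0, 0, 0]], [7, [0, 0, 0.8], [0, 0, 0]]])

```text
clock: 10.75
position: [0.4935, -0.2489, 0.1733]
ee_rot: [0.016, -3.139, -0.003]
force: [0.9, -0.1, -0.8]
width: 0.76
gripper_force: 0.0
```

Run:
```python
from h import *
to(.4918,-.2565,.172,90)
```

```text
t 10.75 pos [ 0.4935 -0.2489  0.1733] yaw_y 90.57 z [-0.003  0.002 -1.   ]
turn [ 0.002 -0.003  0.01 ] shift after turn cm [ 0.17 -0.76  0.13] shift before turn [ 0.18 -0.76  0.13]
```

Request:
send_rows(increments=[[7, [0.1, -0.4, 0.1], [0, 0, 0]], [7, [0.1, -0.4, 0], [0, 0, 0]], [7, [0, 0, 0], [0, 0, 0]]])

```text
clock: 11.05
position: [0.4926, -0.2601, 0.1752]
ee_rot: [-0.011, 3.14, -0.001]
force: [-0.4, -0.1, -0.1]
width: 0.764
gripper_force: 0.0
```

Run:
```python
from h import *
to(.4918,-.2565,.172,90)
```

```text
t 11.05 pos [ 0.4926 -0.2601  0.1752] yaw_y 90.42 z [ 0.001 -0.001 -1.   ]
turn [-0.001  0.001  0.007] shift after turn cm [0.08 0.36 0.32] shift before turn [0.08 0.36 0.32]
```

Request:
send_rows(increments=[[7, [0, 0.3, 0.2], [0, 0, 0]], [7, [0, 0, 0], [0, 0, 0]], [7, [0, 0, 0], [0, 0, 0]]])

```text
clock: 11.35
position: [0.4925, -0.2558, 0.1724]
ee_rot: [-0.013, 3.141, 0.0]
force: [-0.3, 0.7, 0.9]
width: 0.761
gripper_force: 0.0
```

Aligned to about 1 mm. Closing on the knob at a moderate grip.

Request:
send_rows(increments=[[5, [0, 0, 0], [0, 0, 0]], [4, [0, 0, 0], [0, 0, 0]], [3.4, [0, 0, 0], [0, 0, 0]], [2.5, [0, 0, 0], [0, 0, 0]], [2.5, [0, 0, 0], [0, 0, 0]]], force=30)

```text
clock: 11.85
position: [0.4923, -0.2561, 0.1722]
ee_rot: [0.013, -3.142, -0.0]
force: [-0.2, 0.1, 1.7]
width: 0.382
gripper_force: 30.2
```

Request:
send_rows(increments=[[2.5, [0, 0, 0], [0, 0, 0]], [2.5, [0, 0, 0], [0, 0, 0]], [2.5, [0, 0, -0.3], [0, 0, 0]], [2.5, [0, 0, -0.4], [0, 0, 0]], [2.5, [0, 0, -0.5], [0, 0, 0]]], force=40)

```text
clock: 12.35
position: [0.4921, -0.2559, 0.1843]
ee_rot: [0.013, -3.141, -0.0]
force: [-0.1, -0.2, -2.6]
width: 0.38
gripper_force: 40.0
```

Request:
send_rows(increments=[[2.5, [0, 0, -1], [0, 0, 0]], [2.5, [0, 0, -2], [0, 0, 0]], [2.5, [0, 0, -2], [0, 0, 0]], [2.5, [0, 0, -1], [0, 0, 0]], [2.5, [0, 0, -0.5], [0, 0, 0]]])

```text
clock: 12.85
position: [0.4928, -0.2563, 0.2505]
ee_rot: [-0.013, 3.14, -0.001]
force: [-0.6, -0.1, -2.9]
width: 0.379
gripper_force: 40.0
```

Request:
send_rows(increments=[[2.5, [0, 0, 0], [0, 0, 0]], [2.5, [0, 0, 0], [0, 0, 0]], [2.5, [0, 0, 0], [0, 0, 0]]])

```text
clock: 13.15
position: [0.4919, -0.2558, 0.2484]
ee_rot: [0.013, -3.14, -0.001]
force: [-0.1, -0.6, -3.3]
width: 0.38
gripper_force: 40.0
```

Run:
```python
from h import *
to(.5165,.212,.06,90.6)
o=arm.observe();print(o['force'],o['ft_torque'],o['width'],o['gripper_force'])
im=snap('wrist','w5.png'); im2=snap('scene','s5.png')
cv2.imwrite('pics/c5.png',np.hstack([im[:,:,::-1][:,120:520],im2[:,:,::-1][:,180:580]]))
```

```text
t 13.15 pos [ 0.4919 -0.2558  0.2484] yaw_y 90.47 z [-0.001  0.001 -1.   ]
turn [ 0.001 -0.001 -0.002] shift after turn cm [-2.95 46.75 18.84] shift before turn [-2.87 46.74 18.86]
[-0.07758358 -0.58337563 -3.27990423] [ 0.00304049  0.02276435 -0.01171814] 0.3796299888855268 39.99926268355921
```

View pics/c5.png

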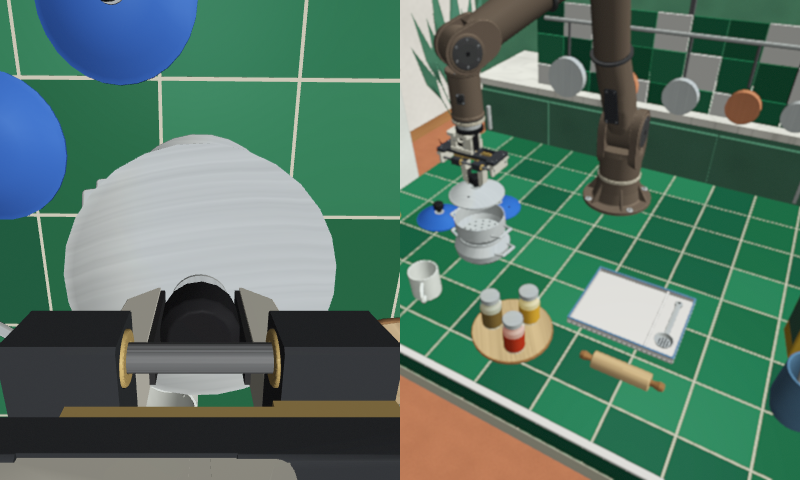

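The lid hangs level above the steamer (open basket visible in the scene view), and the spoon is still in its bay. Carrying the lid over, ramping speed gently.

Request:
send_rows(increments=[[2.5, [0, 1, 0], [0, 0, 0]], [2.5, [-0.2, 2, 0], [0, 0, 0]], [2.5, [-0.2, 3, 0], [0, 0, 0]], [2.5, [-0.3, 3.5, 0], [0, 0, 0]], [2.5, [-0.3, 3.5, 0], [0, 0, 0]]])

```text
clock: 13.75
position: [0.501, -0.1241, 0.2491]
ee_rot: [0.012, -3.141, -0.0]
force: [1.7, 0.8, -3.4]
width: 0.382
gripper_force: 40.0
```

Request:
send_rows(increments=[[2.5, [-0.2, 3.5, 0], [0, 0, 0]], [2.5, [-0.2, 3.5, 0], [0, 0, 0]], [2.5, [-0.2, 3.5, 0], [0, 0, 0]], [2.5, [-0.2, 3.5, 0], [0, 0, 0]], [2.5, [-0.2, 3.5, 0], [0, 0, 0]]])

```text
clock: 14.25
position: [0.5093, 0.0512, 0.2492]
ee_rot: [0.014, -3.141, -0.0]
force: [-0.1, 0.2, -2.8]
width: 0.379
gripper_force: 40.0
```

Request:
send_rows(increments=[[2.5, [-0.2, 3.5, 0], [0, 0, 0]], [2.5, [-0.2, 3.5, 0], [0, 0, 0]], [2.5, [-0.2, 3.5, 0], [0, 0, 0]], [2.5, [-0.2, 2.5, 0], [0, 0, 0]], [2.5, [-0.1, 1.5, 0], [0, 0, 0]]])

```text
clock: 14.75
position: [0.5168, 0.1974, 0.2489]
ee_rot: [0.018, -3.141, -0.001]
force: [-0.5, -0.4, -3.6]
width: 0.38
gripper_force: 40.0
```

Request:
send_rows(increments=[[2.5, [0, 0.8, 0], [0, 0, 0]], [2.5, [0, 0.4, 0], [0, 0, 0]], [2.5, [0, 0, 0], [0, 0, 0]]])

```text
clock: 15.05
position: [0.5176, 0.2055, 0.2492]
ee_rot: [0.012, -3.142, 0.001]
force: [0.5, -0.7, -2.9]
width: 0.374
gripper_force: 40.0
```

Run:
```python
from h import *
to(.517,.2128,.05,90.6)
```

```text
t 15.05 pos [0.5176 0.2055 0.2492] yaw_y 90.42 z [-0. -0. -1.]
turn [-0.    -0.    -0.003] shift after turn cm [ 0.05  0.73 19.92] shift before turn [ 0.05  0.74 19.92]
```

Request:
send_rows(increments=[[2.5, [0, 0.4, 1], [0, 0, 0]], [2.5, [0, 0.3, 2], [0, 0, 0]], [2.5, [0, 0, 3], [0, 0, 0]], [2.5, [0, 0, 3], [0, 0, 0]], [2.5, [0, 0, 3], [0, 0, 0]]])

```text
clock: 15.55
position: [0.5175, 0.2121, 0.1278]
ee_rot: [-0.011, 3.141, -0.0]
force: [0.1, 0.6, -4.1]
width: 0.382
gripper_force: 40.0
```

Request:
send_rows(increments=[[2.5, [0, 0, 3], [0, 0, 0]], [2.5, [0, 0, 2], [0, 0, 0]], [2.5, [0, 0, 1], [0, 0, 0]], [2.5, [0, 0, 0.5], [0, 0, 0]], [2.5, [0, 0, 0], [0, 0, 0]]])

```text
clock: 16.05
position: [0.5177, 0.2128, 0.0642]
ee_rot: [0.012, -3.142, 0.0]
force: [-0.0, 0.7, -2.8]
width: 0.382
gripper_force: 40.0
```

Run:
```python
from h import *
to(.517,.2128,.048,90.6)
```

```text
t 16.05 pos [0.5177 0.2128 0.0642] yaw_y 90.43 z [-0. -0. -1.]
turn [-0.    -0.    -0.003] shift after turn cm [0.07 0.   1.62] shift before turn [0.07 0.   1.62]
```

Request:
send_rows(increments=[[2.5, [0, 0, 0.6], [0, 0, 0]], [2.5, [0, 0, 0.4], [0, 0, 0]], [2.5, [0, 0, 0.3], [0, 0, 0]], [2.5, [0, 0, 0.2], [0, 0, 0]], [2.5, [0, 0, 0], [0, 0, 0]]])

```text
clock: 16.55
position: [0.5174, 0.2132, 0.0491]
ee_rot: [0.013, -3.141, 0.0]
force: [1.1, -0.8, -3.1]
width: 0.38
gripper_force: 40.0
```

Request:
send_rows(increments=[[2.5, [0, 0, 0.1], [0, 0, 0]], [2.5, [0, 0, 0], [0, 0, 0]]])

```text
clock: 16.75
position: [0.5176, 0.2132, 0.0483]
ee_rot: [-0.013, 3.141, 0.0]
force: [-0.1, 0.4, -3.2]
width: 0.379
gripper_force: 40.0
```

Request:
send_rows(increments=[[2.5, [0, 0, 0.1], [0, 0, 0]], [2.5, [0, 0, 0], [0, 0, 0]]])

```text
clock: 16.95
position: [0.5176, 0.2132, 0.0482]
ee_rot: [-0.013, 3.141, 0.001]
force: [-2.9, -1.3, 8.9]
width: 0.381
gripper_force: 40.0
```

Contact (force turned to +9 N). Releasing and retreating straight up.

Request:
send_rows(increments=[[3.4, [0, 0, -0.05], [0, 0, 0]], [4.2, [0, 0, 0], [0, 0, 0]], [5, [0, 0, 0], [0, 0, 0]], [6, [0, 0, 0], [0, 0, 0]], [6, [0, 0, 0], [0, 0, 0]]], force=10)

```text
clock: 17.45
position: [0.5176, 0.2132, 0.0477]
ee_rot: [-0.013, 3.141, 0.0]
force: [-0.4, -0.0, -0.3]
width: 0.635
gripper_force: 0.0
```

Request:
send_rows(increments=[[6, [0, 0, -1], [0, 0, 0]], [6, [0, 0, -3], [0, 0, 0]], [6, [0, 0, -4], [0, 0, 0]], [6, [0, 0, -4], [0, 0, 0]], [6, [0, 0, -4], [0, 0, 0]]])

```text
clock: 17.95
position: [0.5173, 0.2129, 0.2101]
ee_rot: [-0.012, 3.141, 0.0]
force: [0.7, 0.6, -0.8]
width: 0.656
gripper_force: 0.0
```

Request:
send_rows(increments=[[6, [3, 0, -4], [0, 0, 0]], [6, [4, 0, -2], [0, 0, 0]], [6, [4, 0, 0], [0, 0, 0]], [6, [2, 0, 0], [0, 0, 0]], [6, [0, 0, 0], [0, 0, 0]]])

```text
clock: 18.45
position: [0.3851, 0.2121, 0.2687]
ee_rot: [0.016, -3.141, -0.003]
force: [0.3, 0.2, -0.2]
width: 0.656
gripper_force: 0.0
```

Run:
```python
from h import *
im=snap('top','top9.png')[:,:,::-1]; im2=snap('scene','s9.png')[:,:,::-1]
cv2.imwrite('pics/c9.png',np.hstack([cv2.resize(im[190:430,100:300],(400,480)),im2[:,180:580]]))
p0=cv2.imread('pics/top0.png')
c=np.array([.5165,.2493,0]); M=Ro.from_euler('z',.6,degrees=True).as_matrix()
print('expected knob px',proj('top',c+M@[0,-.0365,.073]))
g=im.max(2)<60; g[:,:125]=0; g[:,245:]=0; g[:215]=0; g[300:]=0
n,l,s,cc=cv2.connectedComponentsWithStats(g.astype(np.uint8))
print([(s[i],cc[i]) for i in range(1,n) if s[i,4]>60], arm.observe()['position'])
```

```text
expected knob px [205.56364203 255.07999475]
[(array([199, 249,  15,  14, 164], dtype=int32), array([205.84146341, 255.35365854])), (array([145, 258,  42,  42, 584], dtype=int32), array([165.63013699, 282.68835616]))] [0.3878241  0.2121855  0.26852592]
```

View pics/c9.png

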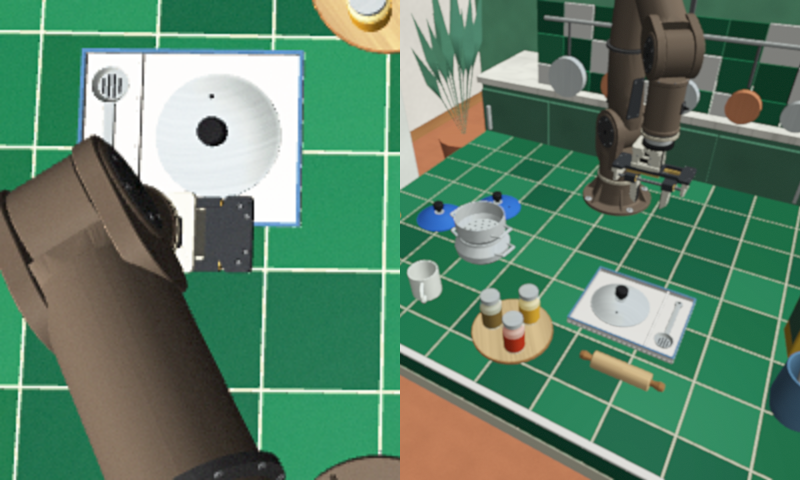

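The lid lies flat, knob at (206,255), against an expected (205.6,255.1). The spoon is in the narrow bay and nothing else has moved. Handing in.

```bash
python3 -c "
from cell import arm
print(arm.sign_off())"
```

```text
the job is handed in; nothing more can be done
None
```

I set the lid down flat, knob up, in the wide bay, laid the spoon bowl up in the narrow bay, and handed the job in at about 18.5 s; `sign_off` returned no verdict, but the last pictures show both in place and nothing else visibly moved.

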